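Third hand at the welding table: hold a tube stub for tacking

ROBOT

A 6-joint arm with a two-finger parallel gripper is mounted at the origin on the work surface. World frame = base frame: x ahead of the robot, y to its left, z up, the work surface at z = 0. Lengths are in m, angles in rad, forces in N, time in s.
With the tool pointing down it reaches from about 0.25 to 0.725 m from the base axis. Payload 9.7 kg.
Tool frame: the origin (TCP) lies between the finger pads; the fingertips stand 25 mm ahead of it and the grasp point (between the pads) lies 6 mm ahead of it; z points along the fingers, y is the line along which they close (so a half turn about z gives the same grasp; the last joint's range is limited). The gripper opens to 85 mm and grips with 20 to 120 N. Pads are 22 mm wide; open, the fingers measure 114 mm over their backs; the gripper's body (76 mm by 85 mm) begins 54 mm behind the grasp point. The pads swing forward as they close: fully open they stand 13 mm farther back than shut.
Start: joints at [1.236, 0.087, 0.176, 1.66, 0, 1.571], TCP at [0.181, 0.519, 0.234] pointing down, gripper open.
Joint ranges: [-3.13, 3.13], [-0.85, 1.81], [-1.15, 1.24], [-2.2, 2.28], [-1.44, 1.52], [-3.14, 3.14]. Speed limits (rad/s): [2.22, 2.22, 2.57, 3.14, 3.14, 3.14].

INTERFACE

Orientations are given as a unit quaternion [w, x, y, z].
In Python, from workcell import robot gives the robot as it stands.
- The arm moves only by the shell command python3 -m jog 'ROWS'. ROWS is a JSON object of lists of equal length, an entry for each row: "slide": the shift along the tool's x, y, z in cm, a list of three; "spin": the turn about the tool's z in degrees; "grip": the gripper's target within -1 to 1 (fully open at 1, half-way at 0, shut at -1). A call has 1 to 8 rows; each row shifts and turns the commanded pose from where the row before left it, along the tool's axes as they then stand; what a row does not reach is not made up. A row lasts 1/12 s, in which the tool goes at most 41.7 mm and 7.16 degrees, less where a joint would pass 70% of its speed; a pose out of reach is approached as far as the arm can. A call with a gripper value outside its range is refused whole. The fingers move at their own pace and stop on an object; the grip force is fixed at half the most. Time passes only in rows, so rows that do not move let the fingers close. It gives the time, the measured TCP pose, the force, the opening and the grip force at its end, in the units of the state.
- robot.get_obs(): the state, without advancing time (a new reading comes with each control period).
- robot.get_image(name): name is "side" or "top" or "wrist"; returns a dict with "pixels" (400x640x3 uint8, red, green, blue), "range_z" (400x640 float32, m along the optical axis (not along the pixel's ray), 0 where there is no reading), "camera_matrix" (3x3 intrinsics, pixels), "xyz" and "rotation" of the camera in the world. Camera axes: x right, y up, looking along -z (the intrinsics and any distortion apply to the point x, -y, -z); pixel columns grow to the right and rows downward; lengths in m; the calibration is good to about 2 mm. A picture is of the moment at which its call begins.
- robot.job_done(): hands the job in; it is judged then, once.
Trained networks look in a picture, given as the dict that the camera call returned (one of the last four; its "shot" number tells which), for a name from the list of things; names that differ only in an ending like _2 or _b are one class to them, and where a whole thing is asked for, a point or a joint stands for the part that bears it (a point fixed in the world has none). Each returns a list of dicts, best first, with "confidence" (0 to 1); they miss things now and then, are a little off and sometimes report something else, mostly with a low value. They report only what shows in the picture. A call takes as long as a camera call. They do not tell look-alikes from the thing itself.
- robot.look_for(picture, name): "rect" ([left, top, right, bottom] in pixels, round what is visible of it).
- robot.trace(picture, name): "region" (400x640 bool, what is visible of it) and "rect" ([left, top, right, bottom] in pixels, round what is visible of it).
The state is a dict: "t": time; "q": joint angles; "qd": joint speeds; "effort": joint torques, N m; "position": TCP position; "eef_rot": TCP orientation; "wrist_force": force on the tool from outside, world axes, zero at the start; "moment": the same for the moment, N m; "grip_width": opening from 0.0 (shut) to 1.0 (fully open); "gripper_force": force on a finger pad.
Only numpy, scipy, OpenCV 4.12 (cv2) and the standard library are available. Lean on these libraries where they do the work, as an engineer would, in place of code of your own. Each camera call takes 0.05 s, during which the arm holds its last target. There are 200 camera calls.

TASK

I am about to tack a T-joint: take the 120 mm piece of square steel tube lying with the other offcuts and set it level, just touching the table, in the corner of my set-up, one open end butted square against the side of the clamped rail and its flank up against the end of the bolted-down stop bar. Bring it up gently, never ramming the rail or the stop, then press it against the rail with a steady push of about 10 N (5 to 16 N will do) and stay like that: finish while you are still holding it there and pressing, do not let go. Leave the other things on the table where they lie.

Things in the scene. Friction and masses are not known exactly. Their poses are not given: they have to be found in the camera images.
- stub: the piece to hold: bare square steel tube, 40 x 40 mm outside, 4 mm wall, 120 mm long, both ends open and alike, about 0.54 kg (can differ by 15 %), lying flat. Where it bears down on the table, friction (coefficient about 0.5 to 0.7) takes part of a sideways push, so let it barely touch. Origin: centre of its underside; x runs along its length (either way round serves), z up.
- stub_mid (a point): the middle of the stub's volume: 20 mm above the origin of stub, 60 mm from either end, 20 mm from every flank; axes as stub.
- jig: the fixed set-up, at a different place and yaw each time. Its origin is the inside corner on the table top (z = 0) where the rail's face (the plane x = 0 of this frame) meets the stop bar's end face (the plane y = 0). The rail lies at x > 0, the stop at y > 0. The seated stub thus lies along this frame's x, from x = -120 mm to 0 and from y = -40 mm to 0. The jig carries two steel screw clamps about 150 mm tall behind and over the rail, at y = -125 and +145 mm.
- rail: square steel tube 40 x 40 mm, 330 mm long, lying along y of jig from y = -150 to +180 mm, x = 0 to 40 mm, its top 40 mm above the table, clamped down: it does not move. Origin and axes as jig.
- stop: flat steel stop bar, 40 mm (x) by 150 mm (y) by 25 mm high, with two bolt heads on top (to 36 mm high), bolted to the table against the rail: x = -40 to 0 mm, y = 0 to 150 mm in jig. Its end face at y = 0 locates the stub's flank over the 40 mm next to the rail. It does not move. Origin and axes as jig.
- short_tube: leave alone: the same square tube but only 80 mm long, loose. Origin: centre of its underside, x along it.
- angle_bit: leave alone: piece of steel angle section 40 x 40 mm, 5 mm thick, 120 mm long, loose, lying on one leg with the other leg upright along its +y edge. Origin: centre of its underside, x along it.
- drill: leave alone: cordless drill lying on its side, about 240 mm long by 190 mm, 62 mm high. Origin: on the table under the middle of the motor and chuck line, x towards the bit.
- washer_cup: leave alone: small yellow round cup of washers, 60 mm across, 50 mm high. Origin: centre of its underside.
- discs: leave alone: stack of cutting discs, 125 mm across, 14 mm high. Origin: centre of its underside.
- hammer: leave alone: hammer 300 mm long lying along its x, head (about 90 mm across) towards +x, 26 mm high. Origin: on the table at the middle of its length.
- tape: leave alone: tape measure 70 x 35 x 62 mm high. Origin: centre of its underside.
There are look-alikes about, which are no part of the job. What is shaped like the stub but orange, pink or yellow is not meant.

How it is judged:
By the outcome, as a careful person would: the job done as asked, in the order asked, and still so for the second after the job is handed in, while the arm keeps its last pose, push and grip.
It also fails if it takes over 64 s, if anything falls off the work surface, if the arm or the gripper's body presses on something with over 40 N, if the wrist force passes 120 N, or if a joint passes its speed limit or range.

## Working session

There is one attempt and no reset: what is moved stays moved. The work goes in short steps, Python scripts to look and compute and a shell command to move; the robot and the scene stay as the last step left them, time stands still between calls to the robot, and variables do not carry over. Pictures are saved under pics/ and viewed, at most 10 in all, crops included, and the job is handed in when it is done.

```bash
mkdir -p pics; cat > h.py <<'E'
import numpy as np, cv2
from workcell import robot
def cloud(p):
    K=p["camera_matrix"];z=p["range_z"];v,u=np.mgrid[0:400,0:640]
    c=np.stack([(u-K[0][2])/K[0][0]*z,-(v-K[1][2])/K[1][1]*z,-z],-1)
    return c@np.array(p["rotation"]).T+np.array(p["xyz"])
def save(p,n,crop=None,s=1):
    im=cv2.cvtColor(p["pixels"],cv2.COLOR_RGB2BGR)
    if crop: im=im[crop[1]:crop[3],crop[0]:crop[2]]
    cv2.imwrite(f"pics/{n}.png",cv2.resize(im,None,fx=s,fy=s,interpolation=cv2.INTER_CUBIC))
E
python3 - <<'E'
from h import *
o=robot.get_obs();print({k:np.round(v,3).tolist() for k,v in o.items()})
for n in("top","side"):
    p=robot.get_image(n);save(p,n+"1");c=cloud(p);print(n,np.round(p["xyz"],3),np.round(p["rotation"],2).tolist(),p.keys())
    for nm in("stub","short_tube","angle_bit","rail","stop","drill","hammer","tape","washer_cup","discs"):
        for d in robot.trace(p,nm)[:5]:
            m=d["region"]&(p["range_z"]>0);q=c[m]
            if len(q):print(nm,round(d["confidence"],2),np.round(d["rect"]).astype(int).tolist(),np.round(np.median(q,0),3),"zmax",np.percentile(q[:,2],95).round(3))
E
```

```text
{'t': 0.0, 'q': [1.236, 0.087, 0.175, 1.66, 0.0, 1.571], 'qd': [0.001, -0.001, -0.002, -0.001, -0.002, -0.001], 'effort': [-0.002, -52.039, 46.48, 0.016, 0.0, -0.0], 'position': [0.181, 0.519, 0.233], 'eef_rot': [-0.0, 0.167, 0.986, -0.001], 'wrist_force': [-0.19, 0.387, -0.188], 'moment': [0.002, 0.023, 0.013], 'gripper_force': 0.0, 'grip_width': 1.0}Traceback (most recent call last):
  File "<stdin>", line 4, in <module>
  File "h.py", line 6, in cloud
    return c@np.array(p["rotation"]).T+np.array(p["xyz"])
           ~^~~~~~~~~~~~~~~~~~~~~~~~~~
ValueError: matmul: Input operand 1 has a mismatch in its core dimension 0, with gufunc signature (n?,k),(k,m?)->(n?,m?) (size 4 is different from 3)
```

Camera rotation is a quaternion.

```bash
cat > h.py <<'E'
import numpy as np, cv2
from scipy.spatial.transform import Rotation as R
from workcell import robot
def rot(q): return R.from_quat(np.roll(q,-1)).as_matrix()
def cloud(p):
    K=p["camera_matrix"];z=p["range_z"];v,u=np.mgrid[0:400,0:640]
    c=np.stack([(u-K[0][2])/K[0][0]*z,-(v-K[1][2])/K[1][1]*z,-z],-1)
    return c@rot(p["rotation"]).T+np.array(p["xyz"])
def save(p,n,crop=None,s=1):
    im=cv2.cvtColor(p["pixels"],cv2.COLOR_RGB2BGR)
    if crop: im=im[crop[1]:crop[3],crop[0]:crop[2]]
    cv2.imwrite(f"pics/{n}.png",cv2.resize(im,None,fx=s,fy=s,interpolation=cv2.INTER_CUBIC))
E
python3 - <<'E'
from h import *
for n in("top","side"):
    p=robot.get_image(n);save(p,n+"1");c=cloud(p);print(n,np.round(p["xyz"],3),np.round(p["rotation"],2).tolist(),p.keys())
    for nm in("stub","short_tube","angle_bit","rail","stop","drill","hammer","tape","washer_cup","discs"):
        for d in robot.trace(p,nm)[:5]:
            m=d["region"]&(p["range_z"]>0);q=c[m]
            if len(q):print(nm,round(d["confidence"],2),np.round(d["rect"]).astype(int).tolist(),np.round(np.median(q,0),3),"zmax",np.percentile(q[:,2],95).round(3))
E
```

```text
top [0.365 0.069 1.486] [-0.7, -0.02, 0.02, 0.71] dict_keys(['pixels', 'range_z', 'camera_matrix', 'xyz', 'rotation', 'shot'])
stub 0.83 [317, 176, 345, 214] [0.453 0.019 0.039] zmax 0.045
stub 0.75 [364, 114, 401, 151] [ 0.638 -0.136  0.039] zmax 0.045
stub 0.65 [422, 167, 447, 207] [ 0.467 -0.283  0.039] zmax 0.045
stub 0.63 [423, 269, 454, 313] [ 0.162 -0.299  0.039] zmax 0.045
short_tube 0.64 [456, 172, 480, 202] [ 0.469 -0.394  0.039] zmax 0.045
short_tube 0.62 [203, 182, 223, 199] [0.465 0.375 0.037] zmax 0.049
angle_bit 0.58 [378, 170, 399, 213] [ 0.458 -0.156  0.006] zmax 0.041
rail 0.76 [240, 92, 344, 121] [0.722 0.122 0.039] zmax 0.045
stop 0.9 [245, 108, 299, 125] [0.695 0.197 0.027] zmax 0.039
drill 0.65 [421, 53, 484, 144] [ 0.743 -0.347  0.051] zmax 0.064
hammer 0.6 [369, 233, 468, 263] [ 0.292 -0.207  0.023] zmax 0.029
tape 0.63 [165, 123, 194, 154] [0.624 0.476 0.055] zmax 0.064
tape 0.29 [418, 171, 448, 210] [ 0.467 -0.283  0.039] zmax 0.045
washer_cup 0.62 [203, 183, 224, 202] [0.468 0.373 0.037] zmax 0.051
discs 0.59 [241, 209, 283, 251] [0.349 0.234 0.014] zmax 0.
[... 605 characters left out ...]
 0.62 [325, 226, 367, 257] [ 0.454 -0.155  0.005] zmax 0.037
rail 0.75 [375, 153, 407, 211] [0.711 0.076 0.037] zmax 0.04
rail 0.34 [368, 162, 383, 189] [0.691 0.167 0.023] zmax 0.035
stop 0.55 [366, 162, 383, 187] [0.692 0.172 0.023] zmax 0.035
stop 0.43 [369, 131, 430, 210] [0.73  0.111 0.039] zmax 0.123
drill 0.73 [410, 232, 511, 295] [ 0.726 -0.365  0.045] zmax 0.061
hammer 0.48 [295, 148, 314, 171] [0.466 0.353 0.034] zmax 0.046
tape 0.7 [327, 130, 346, 148] [0.622 0.469 0.03 ] zmax 0.059
washer_cup 0.78 [298, 150, 314, 170] [0.465 0.353 0.033] zmax 0.045
washer_cup 0.43 [406, 238, 514, 298] [ 0.727 -0.365  0.045] zmax 0.061
discs 0.93 [261, 173, 305, 192] [0.346 0.22  0.012] zmax 0.014
```

View pics/top1.png

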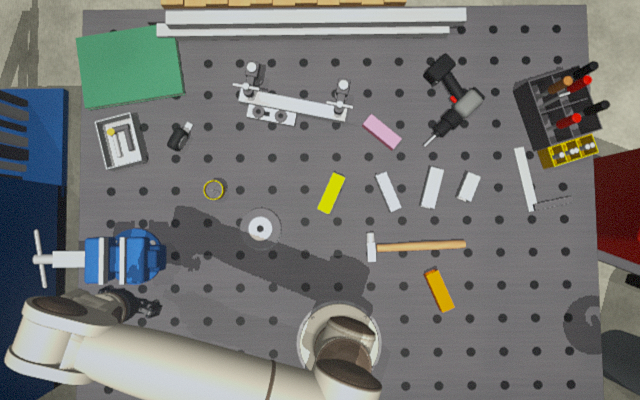

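Candidates for the stub in the top view are yellow (331,193), pink (382,131), orange (439,290), bare grey (432,187), the short tube (468,186) and the angle (388,192). I choose the bare grey one at (432,187) and will check it in a crop and measure its length.

```bash
python3 - <<'E'
from h import *
p=robot.get_image("top");save(p,"crop1",(360,150,500,220),5);c=cloud(p)
def rect(m,zl,zh):
    q=c[m&(c[...,2]>zl)&(c[...,2]<zh)][:,:2]
    (cx,cy),(w,h),a=cv2.minAreaRect((q*1000).astype(np.float32));b=cv2.boxPoints(((cx,cy),(w,h),a))
    print(len(q),np.round([cx,cy,w,h,a],1));print(np.round(b,0).tolist())
for d in robot.trace(p,"stub")[:5]:
    r=d["rect"];print("stub",d["rect"]); rect(d["region"],.03,.046)
for d in robot.trace(p,"short_tube")[:1]: rect(d["region"],.03,.046)
for d in robot.trace(p,"rail")[:1]:
    rect(d["region"],.03,.046)
for d in robot.trace(p,"stop")[:1]: rect(d["region"],.018,.032)
E
```

```text
stub [423.1, 167.8, 445.6, 208.6]
519 [ 468.6 -286.5   41.2  120.    74.3]
[[405.0, -290.0], [521.0, -323.0], [532.0, -283.0], [416.0, -250.0]]
stub [423.5, 269.5, 453.4, 312.0]
546 [ 158.3 -301.8  120.7   41.3   23. ]
[[95.0, -306.0], [111.0, -344.0], [222.0, -297.0], [206.0, -259.0]]
stub [360.9, 114.0, 402.3, 154.1]
526 [ 641.3 -138.1  119.6   42.4   49.8]
[[586.0, -170.0], [619.0, -197.0], [696.0, -106.0], [664.0, -79.0]]
stub [316.5, 176.3, 345.0, 212.5]
494 [454.9  19.5  39.  119.9  64.7]
[[392.0, 27.0], [501.0, -24.0], [517.0, 12.0], [409.0, 63.0]]
355 [ 470.2 -397.3   41.    81.6   65.9]
[[425.0, -399.0], [499.0, -433.0], [516.0, -395.0], [441.0, -362.0]]
1218 [725.2 131.9 327.3  43.4  78. ]
[[670.0, -24.0], [712.0, -33.0], [780.0, 288.0], [738.0, 297.0]]
428 [698.7 199.4 149.5  42.1  77.7]
[[662.0, 131.0], [703.0, 122.0], [735.0, 268.0], [694.0, 277.0]]
```

View pics/crop1.png

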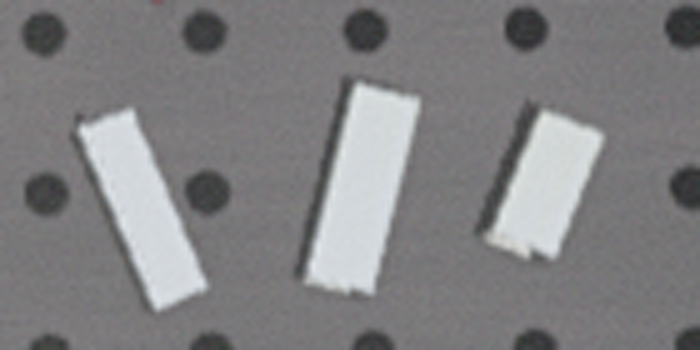

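The crop shows the bare tube at crop (362,188), which is top (432,187). It is a solid grey block of 120 x 41 mm; its right neighbour is only 80 mm and the left one is the angle. The top-view fits are:
- Stub centre: (0.469, -0.287), yaw -16°.
- Jig origin: near (0.703, 0.122), yaw -12°.

Now going above the stub.

```bash
python3 -m jog '{"slide":[[-2.2,-2.75,0],[-2.2,-2.75,0],[-2.2,-2.75,0],[-2.2,-2.75,0],[-2.2,-2.75,0],[-2.2,-2.75,0],[-2.2,-2.75,0],[-2.2,-2.75,0]],"spin":[0,0,0,0,0,0,0,0],"grip":[1,1,1,1,1,1,1,1]}' && python3 -m jog '{"slide":[[-2.2,-2.75,0],[-2.2,-2.75,0],[-2.2,-2.75,0],[-2.2,-2.75,0],[-2.2,-2.75,0],[-2.2,-2.75,0],[-2.2,-2.75,0],[-2.2,-2.75,0]],"spin":[0,0,0,0,0,0,0,0],"grip":[1,1,1,1,1,1,1,1]}' && python3 -m jog '{"slide":[[-2.2,-2.75,0],[-2.2,-2.75,0],[-2.2,-2.75,0],[-2.2,-2.75,0],[-2.2,-2.75,0],[-2.2,-2.75,0],[0,0,0],[0,0,0]],"spin":[0,0,0,0,0,0,-3.3,0],"grip":[1,1,1,1,1,1,1,1]}'
cat >> h.py <<'E'
def tool(): 
    o=robot.get_obs();return np.array(o["position"]),rot(o["eef_rot"]),o
def fit(m,c,zl,zh):
    q=c[m&(c[...,2]>zl)&(c[...,2]<zh)][:,:2]
    (cx,cy),(w,h),a=cv2.minAreaRect((q*1000).astype(np.float32))
    if w<h: a+=90
    a=(a+90)%180-90
    return np.array([cx,cy])/1000,(max(w,h),min(w,h)),a
E
python3 - <<'E'
from h import *
p=robot.get_image("wrist");save(p,"w1");c=cloud(p);P,T,o=tool()
print(P,np.degrees(np.arctan2(T[1,1],T[0,1])),T[:,2])
for d in robot.trace(p,"stub"):
    x,s,a=fit(d["region"],c,.03,.048);q=c[d["region"]];print(round(d["confidence"],2),d["rect"],x,s,a,np.median(q[:,2]),"tool delta cm",(T.T@(np.r_[x,P[2]]-P))*100)
E
```

```text
t: 2.07
position: [0.2747, 0.2523, 0.2337]
eef_rot: [0.0, 0.166, 0.986, 0.0]
wrist_force: [1.4, -0.3, 0.1]
grip_width: 0.997
gripper_force: 0.0
t: 2.73
position: [0.3687, -0.0136, 0.2339]
eef_rot: [0.001, 0.167, 0.986, 0.0]
wrist_force: [0.7, 0.6, -0.4]
grip_width: 0.998
gripper_force: 0.0
t: 3.4
position: [0.4391, -0.2124, 0.2328]
eef_rot: [-0.001, 0.138, 0.99, 0.0]
wrist_force: [-0.7, -0.8, 0.5]
grip_width: 0.997
gripper_force: 0.0
[ 0.43886137 -0.21145481  0.23317686] 74.0015703052883 [-9.87580843e-04  6.05322811e-04 -9.99999329e-01]
0.97 [252.3, 167.8, 292.7, 263.8] [ 0.46941135 -0.28516684] (119.63862609863281, 40.29901885986328) -15.413948059082031 0.041025679703746654 tool delta cm [-4.96825472 -6.2437195  -0.00747901]
0.92 [472.4, 85.6, 553.3, 193.7] [0.45583673 0.02042228] (119.93215942382812, 42.04426193237305) -24.510047912597656 0.040801748676247585 tool delta cm [4.75898788e+00 2.27574903e+01 1.23595951e-02]
0.81 [364.3, 265.5, 422.0, 320.7] [ 0.62540393 -0.15686234] (68.811279296875, 41.048988342285156) 49.27854919433594 0.040926392174821524 tool delta cm [-1.64271274e+01  1.03891245e+01 -1.51179789e-02]
0.66 [184.6, 0.0, 222.9, 16.5] [ 0.21988202 -0.29330969] (11.933445930480957, 6.089316368103027) 80.12273406982422 0.0051428650085053595 tool delta cm [ 1.87937941e+01 -1.39037695e+01  1.66711185e-02]
```

View pics/w1.png

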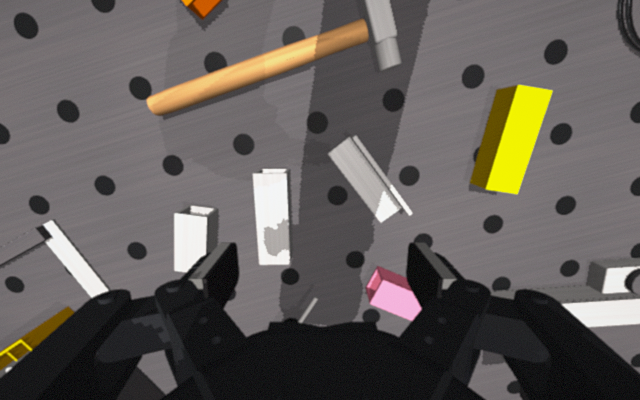

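The wrist view shows the chosen stub at (272,217), bare and open-ended, with room for the fingers on both sides. I'll grasp it 10 mm behind its middle, away from the rail end. First I move laterally and partly down, then check.

```bash
python3 -m jog '{"slide":[[-2,-3.1,0],[-2,-3.1,0],[0,0,3],[0,0,3],[0,0,3],[0,0,1],[0,0,0],[0,0,0]],"spin":[-0.3,0,0,0,0,0,0,0],"grip":[1,1,1,1,1,1,1,1]}'
python3 - <<'E'
from h import *
p=robot.get_image("wrist");c=cloud(p);P,T,o=tool()
print(P,np.degrees(np.arctan2(T[1,1],T[0,1])))
for d in robot.trace(p,"stub")[:3]:
    x,s,a=fit(d["region"],c,.03,.048);print(round(d["confidence"],2),d["rect"],x,s,a,"tool delta cm",(T.T@(np.r_[x,P[2]]-P))*100)
E
```

```text
t: 4.17
position: [0.4609, -0.2808, 0.1349]
eef_rot: [0.0, 0.135, 0.991, -0.0]
wrist_force: [0.3, 0.5, 0.9]
grip_width: 0.998
gripper_force: 0.0
[ 0.4613984  -0.28129591  0.13581181] 74.4383881711509
0.86 [589.9, 32.5, 640.0, 171.3] [ 0.48148752 -0.01363008] (46.83382797241211, 9.623930931091309) -14.797996520996094 tool delta cm [ 5.24546112 26.32432163 -0.0303924 ]
0.76 [292.4, 139.9, 343.3, 276.1] [ 0.46968951 -0.28564569] (120.21888732910156, 40.01194763183594) -15.502716064453125 tool delta cm [-0.91540878 -0.19660345  0.00237501]
```

Stub is 120 x 40 mm, with 9 mm offset and 2 mm lateral error. Descending and gripping.

```bash
python3 -m jog '{"slide":[[0,-0.2,2.5],[0,0,2.5],[0,0,2.5],[0,0,2],[0,0,0.85],[0,0,0],[0,0,0],[0,0,0]],"spin":[0,0,0,0,0,0,0,0],"grip":[1,1,1,1,1,1,0,0]}' && python3 -m jog '{"slide":[[0,0,0],[0,0,0],[0,0,0],[0,0,0],[0,0,0],[0,0,0],[0,0,0],[0,0,0]],"spin":[0,0,0,0,0,0,0,0],"grip":[-1,-1,-1,-1,-1,-1,-1,-1]}' && python3 -m jog '{"slide":[[0,0,0],[0,0,0],[0,0,0],[0,0,0]],"spin":[0,0,0,0],"grip":[-1,-1,-1,-1]}'
```

```text
t: 4.93
position: [0.4613, -0.284, 0.0323]
eef_rot: [0.001, 0.136, 0.991, -0.001]
wrist_force: [0.5, 0.1, 0.4]
grip_width: 0.747
gripper_force: 0.0
t: 5.6
position: [0.461, -0.2842, 0.0319]
eef_rot: [0.001, 0.136, 0.991, -0.001]
wrist_force: [-0.7, -0.1, 6.4]
grip_width: 0.446
gripper_force: 61.3
t: 5.93
position: [0.461, -0.2842, 0.0319]
eef_rot: [0.001, 0.136, 0.991, -0.001]
wrist_force: [-1.1, -1.1, 5.8]
grip_width: 0.45
gripper_force: 61.3
```

```bash
python3 -m jog '{"slide":[[0,0,-0.5],[0,0,-1.5],[0,0,-3],[0,0,-3],[0,0,-2.5],[0,1,0],[0,2,0],[0,3,0]],"spin":[0,0,0,0,0,0,0,0],"grip":[-1,-1,-1,-1,-1,-1,-1,-1]}' && python3 -m jog '{"slide":[[-0.1,3.7,0],[-0.1,3.7,0],[-0.1,3.7,0],[-0.1,3.7,0],[-0.1,3.7,0],[-0.1,3.7,0],[-0.1,3.7,0],[0,3.5,0]],"spin":[0,0,0,0,0,0,0,0],"grip":[-1,-1,-1,-1,-1,-1,-1,-1]}' && python3 -m jog '{"slide":[[0,3,0],[0,1.5,0],[0,0.5,0],[0,0,0],[0,0,0],[0,0,0]],"spin":[0,0,-3.6,0,0,0],"grip":[-1,-1,-1,-1,-1,-1]}'
python3 - <<'E'
from h import *
P,T,o=tool();print(P,np.degrees(np.arctan2(T[1,1],T[0,1])),np.round(o["wrist_force"],2),np.round(o["moment"],2),o["grip_width"])
for n in ("wrist","top"):
    p=robot.get_image(n);c=cloud(p)
    save(p,n+"2",*(((200,60,380,180),4) if n=="top" else ()))
    for nm,zl,zh in(("rail",.034,.046),("stop",.018,.03)):
        for d in robot.trace(p,nm)[:2]:
            x,s,a=fit(d["region"],c,zl,zh);print(n,nm,round(d["confidence"],2),np.round(d["rect"]),x,s,a)
E
```

```text
t: 6.6
position: [0.4758, -0.2258, 0.1341]
eef_rot: [-0.001, 0.137, 0.991, -0.0]
wrist_force: [-0.0, -0.1, -6.8]
grip_width: 0.444
gripper_force: 61.9
t: 7.27
position: [0.5615, 0.0582, 0.1335]
eef_rot: [-0.001, 0.135, 0.991, -0.0]
wrist_force: [1.2, -0.3, -6.7]
grip_width: 0.45
gripper_force: 61.9
t: 7.77
position: [0.575, 0.1032, 0.1344]
eef_rot: [-0.001, 0.105, 0.994, -0.0]
wrist_force: [0.6, -0.2, -6.4]
grip_width: 0.451
gripper_force: 62.1
[0.57495651 0.10322318 0.13441487] 77.89342768097576 [ 0.61 -0.22 -6.38] [-0.02  0.07 -0.02] 0.4509788259155928
wrist rail 0.57 [217. 297. 556. 355.] [0.72705652 0.13463428] (330.8901062011719, 40.78750228881836) 78.44574737548828
wrist stop 0.58 [411. 266. 518. 306.] [0.68721545 0.23020358] (108.30664825439453, 31.309240341186523) 60.863216400146484
top rail 0.56 [240.  88. 344. 123.] [0.72546863 0.13305646] (330.0457763671875, 41.680030822753906) 78.20314025878906
top stop 0.6 [369. 234. 464. 262.] [ 0.29097583 -0.23631487] (299.66143798828125, 84.45481872558594) 89.98715209960938
top stop 0.5 [244. 106. 266. 119.] [0.7084527  0.24610071] (53.59162902832031, 40.86589431762695) 76.62342834472656
```

View pics/wrist2.png

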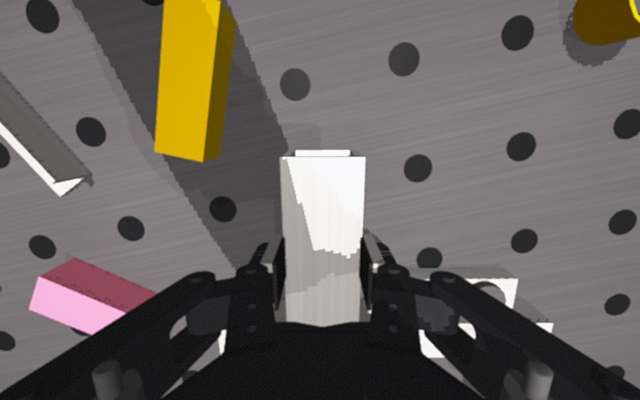

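The wrist view shows the held stub at (325,220), level between the pads, with the stop and rail lower right at about (470,300), clear of it. Next I measure the stub in hand and the jig more tightly.

```bash
cat > m.py <<'E'
from h import *
def pca(q):
    w,v=np.linalg.eigh(np.cov(q.T));a=np.degrees(np.arctan2(v[1,-1],v[0,-1]));return (a+90)%180-90
def stub(p):
    c=cloud(p);P,T,o=tool();best=None
    l=(c-P)@T   # tool frame
    for d in robot.trace(p,"stub"):
        m=d["region"]&(abs(l[...,1])<.03)&(abs(l[...,0])<.12)&(abs(l[...,2])<.04)
        if m.sum()<200: continue
        q=l[m];t=q[abs(q[:,2]-np.median(q[:,2]))<.006]
        A=np.c_[t[:,:2],np.ones(len(t))];k=np.linalg.lstsq(A,t[:,2],rcond=None)[0]
        # flank directions: per-x bins edges
        xs=np.arange(t[:,0].min()+.004,t[:,0].max()-.004,.004);e=[]
        for x in xs:
            b=t[abs(t[:,0]-x)<.002]
            if len(b)>8: e.append([x,b[:,1].min(),b[:,1].max()])
        e=np.array(e);
        print("stub conf",round(d["confidence"],2),"n",len(t),"tilt deg x,y",np.degrees(k[:2]).round(2),"top z tool",k[2].round(4),"x range",np.percentile(t[:,0],[.5,99.5]).round(4),"edges y",np.median(e[:,1:],0).round(4),"slopes deg",[np.degrees(np.polyfit(e[:,0],e[:,i],1)[0]).round(2) for i in(1,2)])
        break
    print("TCP",P.round(4),"yaw(y)",np.degrees(np.arctan2(T[1,1],T[0,1])).round(2),"F",np.round(o["wrist_force"],2),"tool z",T[:,2].round(4))
def rail(p):
    c=cloud(p)
    for d in robot.trace(p,"rail")[:1]:
        m=d["region"]&(c[...,2]>.034)&(c[...,2]<.046)
        q=c[m][:,:2];a=np.radians(78.2);u=np.array([np.cos(a),np.sin(a)]);n=np.array([u[1],-u[0]])
        s=q@u;r=q@n;e=[]
        for x in np.arange(s.min()+.01,s.max()-.01,.006):
            b=r[abs(s-x)<.003]
            if len(b)>5: e.append([x,b.min(),b.max()])
        e=np.array(e);w=e[:,2]-e[:,1];ok=abs(w-.04)<.004;e=e[ok]
        k=[np.polyfit(e[:,0],e[:,i],1) for i in(1,2)]
        yaw=[78.2-np.degrees(x[0]) for x in k]
        print("rail conf",round(d["confidence"],2),len(e),"yaw edges",np.round(yaw,2),"pca",pca(q).round(2),"width",np.median(w),"s range",s.min(),s.max())
        s0=s.min()+.15;mid=(np.polyval(k[0],s0)+np.polyval(k[1],s0))/2-.02
        print(" origin",(u*s0+n*mid).round(4))
E
python3 - <<'E'
from m import *
w=robot.get_image("wrist");stub(w);rail(w);t=robot.get_image("top");rail(t);rail(robot.get_image("side"))
E
```

```text
stub conf 0.56 n 12932 tilt deg x,y [-0.23 -0.08] top z tool -0.0092 x range [-0.0404  0.051 ] edges y [-0.0189  0.0206] slopes deg [np.float64(-0.27), np.float64(0.09)]
TCP [0.5755 0.1034 0.1352] yaw(y) 77.97 F [ 0.47  0.05 -6.53] tool z [ 2.e-04  0.e+00 -1.e+00]Traceback (most recent call last):
  File "<stdin>", line 2, in <module>
  File "m.py", line 31, in rail
    k=[np.polyfit(e[:,0],e[:,i],1) for i in(1,2)]
       ~~~~~~~~~~^^^^^^^^^^^^^^^^^
    raise TypeError("expected non-empty vector for x")
TypeError: expected non-empty vector for x
```

```bash
sed -i 's/if len(b)>5/if len(b)>2/; s/<.004;e=e\[ok\]/<.006;e=e[ok]/' m.py; python3 - <<'E'
from m import *
for n in ("top","top","wrist","side"):
    try: p=robot.get_image(n);rail(p)
    except Exception as e: print(n,e)
E
```

```text
rail conf 0.73 4 yaw edges [75.39 85.69] pca 78.28 width 0.014783071400146897 s range 0.11424201243858007 0.4425856058301636
 origin [0.7061 0.1224]
wrist expected non-empty vector for x
rail conf 0.97 16 yaw edges [77.79 79.25] pca 77.02 width 0.0320643174097236 s range 0.10936541564238986 0.42829204834722184
 origin [0.7035 0.118 ]
```

View pics/top2.png

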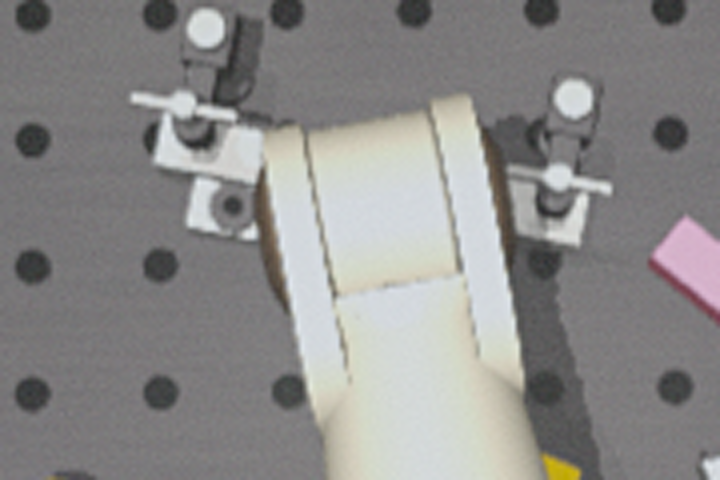

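The top view (arm over it) shows the clamps at crop (185,100) and (560,180), both clear of the gripper's path. Estimated gaps are 52 mm to the rail and 25 mm to the stop. Next I lower to about 2 mm above the table and close to roughly 10 mm and 6 mm.

```bash
python3 -m jog '{"slide":[[0,0,1],[0,0,2.5],[0,0,2.5],[0,0,2.5],[0,0,1.2],[0,0,0.4],[0,0,0],[0,0,0]],"spin":[-0.25,0,0,0,0,0,0,0],"grip":[-1,-1,-1,-1,-1,-1,-1,-1]}' && python3 -m jog '{"slide":[[-0.5,0.3,0],[-1,0.5,0],[-1,0.5,0],[-1,0.4,0],[-0.5,0.1,0],[-0.2,0,0],[0,0,0],[0,0,0]],"spin":[0,0,0,0,0,0,0,0],"grip":[-1,-1,-1,-1,-1,-1,-1,-1]}'
python3 - <<'E'
from m import *
w=robot.get_image("wrist");stub(w);save(robot.get_image("side"),"side3",(330,140,450,230),6)
E
```

```text
t: 9.28
position: [0.5759, 0.1039, 0.0347]
eef_rot: [0.0, 0.102, 0.995, 0.0]
wrist_force: [-0.3, 0.4, -6.0]
grip_width: 0.449
gripper_force: 62.2
t: 9.95
position: [0.62, 0.1128, 0.0341]
eef_rot: [-0.0, 0.102, 0.995, -0.0]
wrist_force: [0.1, 0.3, -6.2]
grip_width: 0.449
gripper_force: 62.2
stub conf 0.62 n 12828 tilt deg x,y [-0.22 -0.16] top z tool -0.0091 x range [-0.0402  0.0509] edges y [-0.0186  0.0205] slopes deg [np.float64(-0.58), np.float64(-0.13)]
TCP [0.6199 0.1128 0.0342] yaw(y) 78.26 F [ 0.19 -1.18 -6.33] tool z [-3.e-04 -0.e+00 -1.e+00]
```

View pics/side3.png

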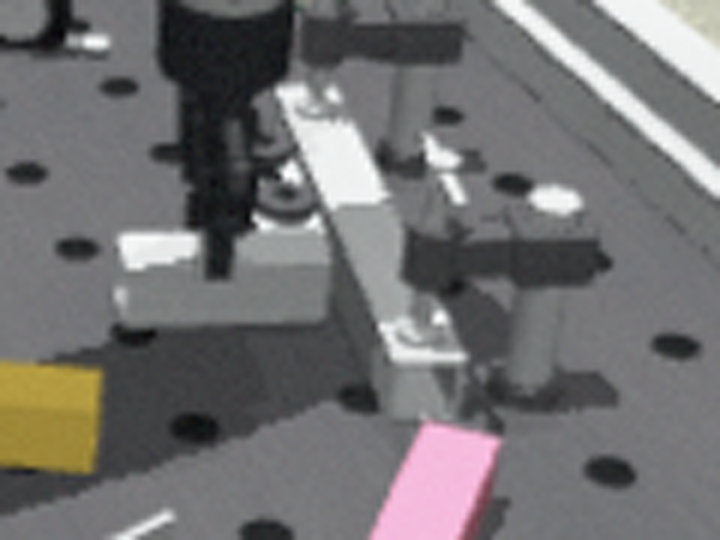

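The side crop shows the held stub at (230,280), level, just short of the rail face at (345,270), with the stop behind it. Now a slow approach in y.

```bash
python3 -m jog '{"slide":[[0,0.1,0],[0,0.1,0],[0,0.1,0],[0,0.05,0],[0,0.05,0],[0,0,0]],"spin":[0,0,0,0,0,0],"grip":[-1,-1,-1,-1,-1,-1]}'; python3 -m jog '{"slide":[[0,0.05,0],[0,0.05,0],[0,0,0]],"spin":[0,0,0],"grip":[-1,-1,-1]}';  python3 -m jog '{"slide":[[0,0.05,0],[0,0,0]],"spin":[0,0],"grip":[-1,-1]}'
```

```text
t: 10.6
position: [0.6211, 0.117, 0.0341]
eef_rot: [-0.0, 0.102, 0.995, 0.0]
wrist_force: [0.0, -0.3, -6.4]
grip_width: 0.444
gripper_force: 62.2
t: 10.85
position: [0.6213, 0.1179, 0.0341]
eef_rot: [-0.0, 0.102, 0.995, 0.0]
wrist_force: [-0.5, 0.8, -6.2]
grip_width: 0.448
gripper_force: 62.2
t: 11.02
position: [0.6214, 0.1184, 0.0341]
eef_rot: [-0.0, 0.102, 0.995, 0.0]
wrist_force: [0.7, -0.6, -5.7]
grip_width: 0.446
gripper_force: 62.2
```

```bash
for i in 1; do python3 -m jog '{"slide":[[0,0.05,0],[0,0,0]],"spin":[0,0],"grip":[-1,-1]}'; python3 -m jog '{"slide":[[0,0.05,0],[0,0,0]],"spin":[0,0],"grip":[-1,-1]}'; done
python3 - <<'E'
from m import *
s=robot.get_image("wrist");stub(s)
E
```

```text
t: 11.18
position: [0.6215, 0.1188, 0.0341]
eef_rot: [-0.0, 0.102, 0.995, -0.0]
wrist_force: [-0.4, 0.4, -6.4]
grip_width: 0.447
gripper_force: 62.2
t: 11.35
position: [0.6215, 0.1192, 0.0341]
eef_rot: [-0.0, 0.102, 0.995, -0.0]
wrist_force: [-0.6, -0.2, -5.8]
grip_width: 0.448
gripper_force: 62.2
stub conf 0.62 n 12919 tilt deg x,y [-0.22 -0.06] top z tool -0.0092 x range [-0.0402  0.051 ] edges y [-0.0188  0.0206] slopes deg [np.float64(-0.18), np.float64(0.13)]
TCP [0.6215 0.1192 0.0341] yaw(y) 78.26 F [-0.1   0.31 -6.58] tool z [-1.e-04 -2.e-04 -1.e+00]
```

```bash
python3 -m jog '{"slide":[[0,0.05,0],[0,0,0]],"spin":[0,0],"grip":[-1,-1]}'; python3 -m jog '{"slide":[[0,0.05,0],[0,0,0]],"spin":[0,0],"grip":[-1,-1]}'
```

```text
t: 11.62
position: [0.6215, 0.1193, 0.034]
eef_rot: [-0.0, 0.102, 0.995, -0.0]
wrist_force: [-2.1, -3.9, -4.1]
grip_width: 0.446
gripper_force: 62.3
t: 11.78
position: [0.6215, 0.1195, 0.034]
eef_rot: [-0.0, 0.103, 0.995, -0.001]
wrist_force: [-2.4, -5.4, -4.2]
grip_width: 0.448
gripper_force: 62.4
```

```bash
python3 -m jog '{"slide":[[0,0.05,0],[0,0,0]],"spin":[0,0],"grip":[-1,-1]}'; python3 -m jog '{"slide":[[0,0.05,0],[0,0,0]],"spin":[0,0],"grip":[-1,-1]}'
```

```text
t: 11.95
position: [0.6215, 0.1195, 0.034]
eef_rot: [-0.0, 0.103, 0.995, -0.001]
wrist_force: [-2.7, -7.6, -3.9]
grip_width: 0.444
gripper_force: 62.4
t: 12.12
position: [0.6214, 0.1196, 0.034]
eef_rot: [-0.0, 0.103, 0.995, -0.002]
wrist_force: [-3.9, -9.5, -3.5]
grip_width: 0.446
gripper_force: 62.5
```

Stop contact confirmed at about 8–10 N in y. Now I back off slightly and lower to the table by feel.

```bash
python3 -m jog '{"slide":[[0,-0.25,0],[0,0,0],[0,0,0.1],[0,0,0.05],[0,0,0],[0,0,0]],"spin":[0,0,0,0,0,0],"grip":[-1,-1,-1,-1,-1,-1]}'; python3 -m jog '{"slide":[[0,0,0.05],[0,0,0],[0,0,0]],"spin":[0,0,0],"grip":[-1,-1,-1]}'; python3 -m jog '{"slide":[[0,0,0.05],[0,0,0],[0,0,0]],"spin":[0,0,0],"grip":[-1,-1,-1]}'
```

```text
t: 12.62
position: [0.6215, 0.1191, 0.0325]
eef_rot: [-0.0, 0.102, 0.995, 0.0]
wrist_force: [-0.0, 0.0, -5.8]
grip_width: 0.445
gripper_force: 62.3
t: 12.87
position: [0.6215, 0.119, 0.0322]
eef_rot: [0.0, 0.102, 0.995, 0.0]
wrist_force: [0.1, 0.6, -5.2]
grip_width: 0.445
gripper_force: 62.3
t: 13.12
position: [0.6216, 0.1189, 0.032]
eef_rot: [0.0, 0.102, 0.995, 0.0]
wrist_force: [-2.5, 1.7, -1.4]
grip_width: 0.45
gripper_force: 62.7
```

```bash
python3 -m jog '{"slide":[[0,0,-0.05],[-0.1,0,0],[-0.1,0,0],[-0.1,0,0],[-0.1,0,0],[-0.1,0,0],[0,0,0],[0,0,0]],"spin":[0,0,0,0,0,0,0,0],"grip":[-1,-1,-1,-1,-1,-1,-1,-1]}'; python3 -m jog '{"slide":[[-0.06,0,0],[-0.06,0,0],[-0.06,0,0],[0,0,0]],"spin":[0,0,0,0],"grip":[-1,-1,-1,-1]}'
```

```text
t: 13.78
position: [0.6266, 0.1177, 0.032]
eef_rot: [0.0, 0.102, 0.995, -0.0]
wrist_force: [-1.0, 0.1, -4.4]
grip_width: 0.444
gripper_force: 62.4
t: 14.12
position: [0.6282, 0.1174, 0.0321]
eef_rot: [0.0, 0.102, 0.995, 0.0]
wrist_force: [-0.6, -0.1, -4.7]
grip_width: 0.446
gripper_force: 62.4
```

```bash
python3 -m jog '{"slide":[[-0.05,0,0],[0,0,0]],"spin":[0,0],"grip":[-1,-1]}'; python3 -m jog '{"slide":[[-0.05,0,0],[0,0,0]],"spin":[0,0],"grip":[-1,-1]}'
```

```text
t: 14.28
position: [0.6287, 0.1173, 0.032]
eef_rot: [-0.0, 0.102, 0.995, -0.0]
wrist_force: [-0.1, 0.3, -3.8]
grip_width: 0.447
gripper_force: 62.4
t: 14.45
position: [0.6292, 0.1172, 0.0321]
eef_rot: [0.0, 0.102, 0.995, -0.0]
wrist_force: [-1.2, 0.2, -4.6]
grip_width: 0.448
gripper_force: 62.4
```

```bash
python3 -m jog '{"slide":[[-0.05,0,0],[0,0,0]],"spin":[0,0],"grip":[-1,-1]}'; python3 -m jog '{"slide":[[-0.05,0,0],[0,0,0]],"spin":[0,0],"grip":[-1,-1]}'
```

```text
t: 14.62
position: [0.6297, 0.1171, 0.032]
eef_rot: [0.0, 0.102, 0.995, -0.0]
wrist_force: [-0.8, 0.6, -4.1]
grip_width: 0.445
gripper_force: 62.4
t: 14.78
position: [0.6302, 0.117, 0.0321]
eef_rot: [0.0, 0.102, 0.995, -0.0]
wrist_force: [-0.2, 0.9, -3.7]
grip_width: 0.445
gripper_force: 62.4
```

```bash
python3 -m jog '{"slide":[[-0.05,0,0],[-0.05,0,0],[0,0,0]],"spin":[0,0,0],"grip":[-1,-1,-1]}'; python3 -m jog '{"slide":[[-0.05,0,0],[0,0,0]],"spin":[0,0],"grip":[-1,-1]}'
```

```text
t: 15.03
position: [0.6312, 0.1168, 0.0321]
eef_rot: [0.0, 0.102, 0.995, 0.0]
wrist_force: [-0.3, 0.7, -4.7]
grip_width: 0.447
gripper_force: 62.4
t: 15.2
position: [0.6316, 0.1167, 0.0321]
eef_rot: [0.0, 0.102, 0.995, -0.0]
wrist_force: [-0.4, -0.3, -5.3]
grip_width: 0.446
gripper_force: 62.4
```

```bash
python3 -m jog '{"slide":[[-0.05,0,0],[0,0,0]],"spin":[0,0],"grip":[-1,-1]}'; python3 -m jog '{"slide":[[-0.05,0,0],[0,0,0]],"spin":[0,0],"grip":[-1,-1]}'
```

```text
t: 15.37
position: [0.6321, 0.1166, 0.0321]
eef_rot: [0.0, 0.102, 0.995, -0.0]
wrist_force: [-0.7, 0.5, -4.9]
grip_width: 0.449
gripper_force: 62.4
t: 15.53
position: [0.6326, 0.1165, 0.0321]
eef_rot: [0.0, 0.102, 0.995, 0.0]
wrist_force: [-1.5, 0.1, -5.6]
grip_width: 0.443
gripper_force: 62.4
```

```bash
python3 -m jog '{"slide":[[-0.05,0,0],[0,0,0]],"spin":[0,0],"grip":[-1,-1]}'; python3 -m jog '{"slide":[[-0.05,0,0],[0,0,0]],"spin":[0,0],"grip":[-1,-1]}'
```

```text
t: 15.7
position: [0.633, 0.1164, 0.0321]
eef_rot: [-0.0, 0.102, 0.995, -0.0]
wrist_force: [-1.0, 0.3, -4.2]
grip_width: 0.452
gripper_force: 62.4
t: 15.87
position: [0.6331, 0.1164, 0.032]
eef_rot: [-0.0, 0.102, 0.995, 0.0]
wrist_force: [-4.6, 0.7, -2.4]
grip_width: 0.448
gripper_force: 62.5
```

```bash
python3 -m jog '{"slide":[[-0.05,0,0],[0,0,0]],"spin":[0,0],"grip":[-1,-1]}'; python3 -m jog '{"slide":[[-0.05,0,0],[0,0,0]],"spin":[0,0],"grip":[-1,-1]}'
```

```text
t: 16.03
position: [0.6331, 0.1164, 0.032]
eef_rot: [-0.001, 0.102, 0.995, 0.0]
wrist_force: [-7.0, 1.8, -1.8]
grip_width: 0.448
gripper_force: 62.7
t: 16.2
position: [0.6331, 0.1164, 0.032]
eef_rot: [-0.001, 0.102, 0.995, 0.0]
wrist_force: [-9.8, 1.6, -0.1]
grip_width: 0.445
gripper_force: 62.8
```

Rail contact confirmed. I ease off, snug up to the stop lightly, relieve the table load, then press.

```bash
python3 -m jog '{"slide":[[0.15,0,-0.05],[0,0,0],[0,0.05,0],[0,0,0]],"spin":[0,0,0,0],"grip":[-1,-1,-1,-1]}'; python3 -m jog '{"slide":[[0,0.05,0],[0,0,0]],"spin":[0,0],"grip":[-1,-1]}'
```

```text
t: 16.53
position: [0.6331, 0.1167, 0.0324]
eef_rot: [-0.0, 0.102, 0.995, -0.0]
wrist_force: [-1.3, -0.2, -6.0]
grip_width: 0.449
gripper_force: 62.3
t: 16.7
position: [0.6332, 0.1169, 0.0324]
eef_rot: [-0.0, 0.102, 0.995, -0.001]
wrist_force: [-1.7, -3.1, -5.4]
grip_width: 0.447
gripper_force: 62.3
```

```bash
python3 -m jog '{"slide":[[0,0.03,0],[0,0,0]],"spin":[0,0],"grip":[-1,-1]}'
```

```text
t: 16.87
position: [0.6331, 0.1169, 0.0324]
eef_rot: [-0.0, 0.103, 0.995, -0.001]
wrist_force: [-1.6, -4.7, -4.9]
grip_width: 0.446
gripper_force: 62.3
```

```bash
python3 -m jog '{"slide":[[-0.05,0,0],[-0.05,0,0],[0,0,0]],"spin":[0,0,0],"grip":[-1,-1,-1]}'; python3 -m jog '{"slide":[[-0.05,0,0],[-0.05,0,0],[0,0,0],[0,0,0]],"spin":[0,0,0,0],"grip":[-1,-1,-1,-1]}'
```

```text
t: 17.12
position: [0.6332, 0.1169, 0.0322]
eef_rot: [-0.001, 0.102, 0.995, -0.001]
wrist_force: [-8.2, -3.5, -3.7]
grip_width: 0.444
gripper_force: 62.5
t: 17.45
position: [0.6332, 0.1169, 0.0321]
eef_rot: [-0.002, 0.102, 0.995, -0.001]
wrist_force: [-11.0, -3.7, -1.3]
grip_width: 0.446
gripper_force: 62.7
```

```bash
python3 -m jog '{"slide":[[0,0,-0.03],[0,0,0],[0,0,0]],"spin":[0,0,0],"grip":[-1,-1,-1]}'
python3 - <<'E'
from m import *
w=robot.get_image("wrist");stub(w);save(w,"w4")
p=robot.get_image("side");save(p,"side4",(330,140,450,230),6)
F=[]
for i in range(10):
    robot.get_image("side");F.append(robot.get_obs()["wrist_force"])
F=np.mean(F,0);print(F,"jig x,y",F[0]*.979-F[1]*.204,F[0]*.204+F[1]*.979)
E
```

```text
t: 17.7
position: [0.6332, 0.1168, 0.0322]
eef_rot: [-0.002, 0.102, 0.995, -0.001]
wrist_force: [-10.9, -3.3, -2.9]
grip_width: 0.449
gripper_force: 62.6
stub conf 0.94 n 12872 tilt deg x,y [ 0.26 -0.18] top z tool -0.0092 x range [-0.0397  0.0511] edges y [-0.0186  0.0205] slopes deg [np.float64(-0.23), np.float64(0.18)]
TCP [0.6332 0.1169 0.0322] yaw(y) 78.26 F [-10.42  -3.6   -3.01] tool z [-4.4e-03 -8.0e-04 -1.0e+00]
[-11.11238663  -3.17297463  -2.91359579] jig x,y -10.231739684125797 -5.373269032553376
```

View pics/side4.png

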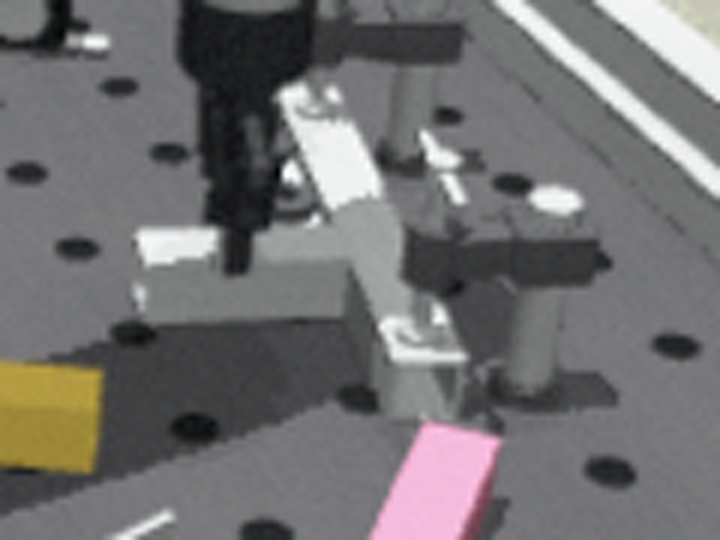

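View pics/w4.png

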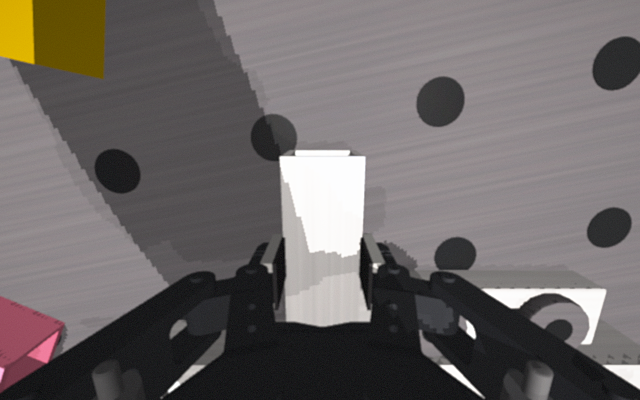

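The side view shows the end butted on the rail at (350,280), and the wrist view shows the stub level with the stop on its right. Force in the jig frame is 10.2 N on the rail and about 5 N on the stop, with about 3 N on the table.

```bash
python3 -c "
from workcell import robot
print(robot.job_done())"
```

```text
the job is handed in; nothing more can be done
None
```

The 120 mm tube is seated in the corner, level and barely touching the table. The gripper still holds it and presses it at about 10 N against the rail and 5 N against the stop. The job is handed in at about 18 s, with no verdict returned.

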